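# Wedge the spice jars tight in their rack

## Task

Three spice jars stand loose in the wooden rack: lock them with the wooden wedge that lies on the worktop. Pinch the wedge by the sides of its thick head, press its thin end on the worktop so that it pivots between the fingers, until it is upright in a gripper that points down, thin end down. Then drive it firmly into the gap between the last jar and the end of the rack so that the row is tight, and let go, leaving the jars upright and everything else on the worktop where it is.

Things in the scene. Friction and masses are not known exactly. Their poses are not given: they have to be found in the camera images.
- wedge: loose wooden wedge, 150 long, 30 wide, 70 g, lying on its flat face. Origin: mid length and width, on the flat face; x points from the thin end (-75) to the thick end (+75), z from the flat to the sloping face, y across the width (sides flat, parallel). x = +40 to +75 is a square head 30 thick, then it tapers evenly to 6 thick at the thin end. Upright, thin end down, means x points up
- wedge_tip (a point): centre of the wedge's thin end face (wedge frame -75, 0, 3)
- wedge_head (a point): centre of the wedge's head (wedge frame 57, 0, 15), where to pinch it across y. Pinched here with about 25 N it does not swing under its own weight, but turns in the fingers when the thin end is held back with a few newtons. The thin end slips on the worktop (friction about 0.6) unless it is pressed with about 10 N when already steep, over 60 degrees
- worktop: the fixed wooden worktop, its top level at z = 0 (its origin lies inside it and does not matter)
- rack: wooden spice rack fixed to the worktop, 58 (x) by 167 (y) by 125 high. Origin: centre of its underside. The row runs along y; inside it is 46 wide (x) and 147 long (y), its floor is 8 above the worktop. End boards 10 thick, 125 high; side slats end 69 above the worktop. The jars stand towards +y; the gap for the wedge is at the -y end
- rack_gap (a point): floor of the rack in the middle of the gap between the last jar and the -y end board (rack frame 0, -61.5, 8). The gap is about 24 along y when the jars are together. With the row tight, pressed down with about 15 N, the wedge stays with its tip 10 to 20 above this floor, its top about 170 to 177 above the worktop
- jar_far: spice jar, a clear plastic jar with a dark cap, 41 across, 105 high, 110 g, loose, standing in the rack, the one at the +y end, farthest from the gap. Origin: centre of its underside, z up
- jar_mid: spice jar, a clear plastic jar with a dark cap, 41 across, 105 high, 110 g, loose, standing in the rack, the middle one. Origin: centre of its underside, z up
- jar_near: spice jar, a clear plastic jar with a dark cap, 41 across, 105 high, 110 g, loose, standing in the rack, the one next to the gap. Origin: centre of its underside, z up
- salt_shaker: salt shaker, 44 across, 90 high, bystander; origin under its centre
- garlic: garlic bulb, 53 across, 53 high, bystander; origin under its centre
- pepper_mill: wooden pepper mill, 58 across, 170 high, bystander; origin under its centre
- vanilla_bottle: small brown dropper bottle, 34 across, 102 high, bystander; origin under its centre
- lemon: lemon, 72 x 57 x 58, bystander; origin under its centre
- peeler: black-handled peeler lying flat, 170 x 25 x 18, bystander; origin under its centre, x along it

How it is judged:
On the way, in this order (a step that is already met when the one before it is completed fails the run):
1. the wedge, pinched between the fingers and lifted more than 20 degrees from lying, is pressed on the worktop with more than 3 N (contact force between wedge and worktop above 3 N and contact force between the fingers and wedge above 1 N and angle between wedge's own x axis and vertical below 1.2 rad), for 0.2 s.
2. the wedge is held between the fingers, upright within about 14 degrees with its thin end down, while the gripper points down within about 24 degrees (angle between wedge's own x axis and vertical below 0.25 rad and angle between the grasp point's own z axis and vertical above 2.72 rad and contact force between the fingers and wedge above 1 N), for 0.2 s.
3. the wedge is driven: it bears on the rack with more than 5 N (contact force between wedge and rack above 5 N and horizontal distance between wedge_tip and rack_gap below 0.018 m), for 0.1 s.
At the end, for the whole second after the job is handed in: wedge released, at rest in the gap, thin end down, upright within 14 degrees, tip within 18 mm of the gap's middle from above and at most 26 mm over the rack's floor, still pressing on the rack with over 1 N; all jars on the rack's floor (6 mm), upright within 7 degrees (z of wedge_tip in the frame of rack below 0.034 m and horizontal distance between wedge_tip and rack_gap below 0.018 m and angle between wedge's own x axis and vertical below 0.25 rad and contact force between wedge and rack above 1 N and linear speed of wedge below 0.02 m/s and angle between each of jar_far, jar_mid, jar_near's own z axis and vertical below 0.12 rad and z of each of jar_far, jar_mid, jar_near in the frame of rack below 0.014 m); the robot touches nothing.
It fails at once if a bystander is pushed more than 30 mm (distance of any of salt_shaker, garlic, pepper_mill, vanilla_bottle, lemon, peeler from where it was at the start of the episode above 0.03 m).
It fails at once if a jar is tipped by more than 17 degrees (angle between any of jar_far, jar_mid, jar_near's own z axis and vertical above 0.3 rad).
It also fails if it takes over 72 s, if anything falls off the work surface, if the arm or the gripper's body presses on something with over 40 N, if the wrist force passes 120 N, or if a joint passes its speed limit or range.

## Robot

A 7-joint arm with a two-finger parallel gripper is mounted at the origin on a cart in front of the work surface, level with it; the furniture and walls round the work are solid. World frame = base frame: x ahead of the robot, y to its left, z up, the work surface at z = 0. Lengths are in m, angles in rad, forces in N, time in s.
With the tool pointing down it reaches from about 0.35 to 0.9 m from the base axis. Payload 7.2 kg.
Tool frame: the origin (TCP) lies on the mounting face of the last link; the fingertips stand 182 mm ahead of it and the grasp point (between the pads) lies 163 mm ahead of it (tip_extent is the distance from the TCP to the fingertips, in m); z points along the fingers, y is the line along which they close (so a half turn about z gives the same grasp; the last joint's range is limited). The gripper opens to 88 mm and grips with 3 to 60 N. Pads are 20 mm wide; open, the fingers measure 115 mm over their backs; the gripper's body (75 mm by 178 mm) begins 61 mm behind the grasp point.
Start: joints at [1.199, 0.411, -0.013, 1.596, 0.006, 1.134, -0.082], TCP at [0.187, -0.596, 0.405] pointing down, gripper open.
Joint ranges: [-2.95, 2.95], [-0.29, 1.99], [-1.47, 1.44], [0.14, 2.54], [-1.03, 4.17], [0.13, 1.85], [-2.86, 2.86]. Speed limits (rad/s): [2.39, 2.39, 3.01, 3.01, 3.14, 3.14, 3.14].

## Interface

Orientations are given as a rotation vector (axis times angle).
In Python, from plant import * gives the robot as it stands.
- The arm moves only by the tool move_arm, never from a script. Its argument "commands" is a list of rows, each a list of 7 numbers: the opening, from -1 (shut) to 1 (fully open), so that 0 is half open, then the shift along the world's x, y, z in units of 40 mm (1.0 is 40 mm), then the turn, a rotation vector about the world's x, y, z in units of 5 degrees (1.0 is 5 degrees). A call has 1 to 20 rows; each row is the pose to reach, as a shift and turn from the pose commanded when the call began; what a row does not reach only later rows make up. A row lasts 1/12 s, in which the tool goes at most 41.7 mm and 7.16 degrees, less where a joint would pass 70% of its speed; a pose out of reach is approached as far as the arm can. A call with a gripper value outside its range is refused whole. The fingers move at their own pace and stop on an object; the grip force is fixed at half the most. Time passes only in rows, so rows that repeat a pose let the fingers close. It gives the time, the measured TCP pose, the force, the opening and the grip force at its end, in the units of the state.
- get_obs(): the state, without advancing time (a new reading comes with each control period).
- get_image(name): name is "side" or "top" or "wrist"; returns the picture (420x560x3 uint8, red, green, blue); there is no depth.
- camera_params(name): a dict with "fov_y" (degrees; the focal length in pixels is half the picture's height over the tangent of half this angle, whatever the lens; pixels are square), "cx", "cy" (the principal point, pixels), "xyz" and "orientation" of the camera in the world. Camera axes: x right, y down, z forward; pixel columns grow to the right and rows downward; lengths in m; the calibration is good to about 2 mm. The wrist camera is an equidistant fisheye: a pixel r from the principal point sees the ray r / f radians off the axis. A picture is of the moment at which its call begins: read the wrist's pose just before it. camera_params takes no time and is no camera call; for the wrist camera it gives the pose at the moment of the call.
- close_job(): hands the job in; it is judged then, once.
The state is a dict: "time": time; "joints": joint angles; "dq": joint speeds; "joint_torque": joint torques, N m; "tcp_pos": TCP position; "orientation": TCP orientation; "ft_force": force on the tool from outside, world axes, zero at the start; "torque": the same for the moment, N m; "gripper_width": finger opening in m; "grasp_force": force on a finger pad.
Only numpy, scipy, OpenCV 4.12 (cv2) and the standard library are available. Lean on these libraries where they do the work, as an engineer would, in place of code of your own. Each camera call takes 0.05 s, during which the arm holds its last target. There are 200 camera calls.

## Working session

There is one attempt and no reset: what is moved stays moved. The work goes in short steps, Python scripts to look and compute and a tool call to move; the robot and the scene stay as the last step left them, time stands still between calls to the robot, and variables do not carry over. Pictures are saved under pics/ and viewed, at most 10 in all, crops included, and the job is handed in when it is done.

Besides the shell and the picture viewer there is one more tool, called after ">>>" as name(argument=value, ...), one argument or row to a line, values as JSON. move_arm: Moves the arm, as the interface text tells. Its arguments: {"type":"object","properties":{"commands":{"type":"array"}},"required":["commands"]}

```bash
mkdir -p pics
cat > h.py <<'E'
from plant import *
import numpy as np, cv2
from scipy.spatial.transform import Rotation as R
def save(n,f):
    im=get_image(n); cv2.imwrite(f,im[:,:,::-1]); return im
def ray(p,u,v,fish=False):
    f=210/np.tan(np.radians(p['fov_y'])/2)
    a=np.array([(u-p['cx'])/f,(v-p['cy'])/f])
    if fish:
        r=np.linalg.norm(a)+1e-12; d=np.r_[a/r*np.sin(r),np.cos(r)]
    else: d=np.r_[a,1]
    o=np.array(p['orientation'])
    M=R.from_rotvec(o) if o.shape==(3,) else (R.from_matrix(o) if o.ndim==2 else R.from_quat(o))
    return np.array(p['xyz']),M.apply(d/np.linalg.norm(d))
def plane(p,u,v,z,fish=False):
    c,d=ray(p,u,v,fish); return c+d*(z-c[2])/d[2]
def proj(p,X):
    f=210/np.tan(np.radians(p['fov_y'])/2)
    q=R.from_rotvec(p['orientation']).inv().apply(np.array(X)-p['xyz']); return p['cx']+f*q[...,0]/q[...,2],p['cy']+f*q[...,1]/q[...,2]
E
python3 - <<'E'
from h import *
print(get_obs())
for n in("top","side","wrist"):
    print(n,camera_params(n)); save(n,f"pics/{n}0.png")
E
```

```text
{'time': 0.0, 'joints': array([ 1.19877334,  0.41191687, -0.01271668,  1.59703391,  0.00560055,
        1.134256  , -0.08224352]), 'dq': array([ 0.00052974,  0.00049492, -0.00020158, -0.00018347, -0.0015081 ,
       -0.00105422,  0.00018143]), 'joint_torque': array([-5.84504596e-04, -5.87936997e+01,  6.41380046e-01, -2.91071498e+01,
       -5.38600178e-02,  1.84566312e-02,  1.30859830e-04]), 'tcp_pos': array([ 0.18690303, -0.59618644,  0.40380238]), 'orientation': array([-3.10389413e+00, -4.75155154e-01,  5.44973167e-04]), 'ft_force': array([-0.49584796, -0.38368644, -0.26101185]), 'torque': array([0.01282639, 0.03343249, 0.01567529]), 'grasp_force': 0.0, 'gripper_width': 0.08769063770113762}
top {'fov_y': 43.26490456859697, 'cx': 279.59660994504776, 'cy': 208.77263674526912, 'xyz': array([0.46415083, 0.18469134, 1.30950859]), 'orientation': array([-2.2029736 ,  2.18396698, -0.12286378])}
side {'fov_y': 55.57855759168853, 'cx': 284.06329839099396, 'cy': 208.37115834418103, 'xyz': array([ 0.54232302, -0.58222613,  0.45356862]), 'orientation': array([-2.11330296,  0.05242382,  0.00212032])}
wrist {'fov_y': 65.70646984690485, 'cx': 280.5483842108007, 'cy': 208.47808623977696, 'xyz': array([ 0.25179861, -0.57682615,  0.3845806 ]), 'orientation': array([ 2.36098927, -1.73613732, -0.22221439])}
```

View pics/top0.png

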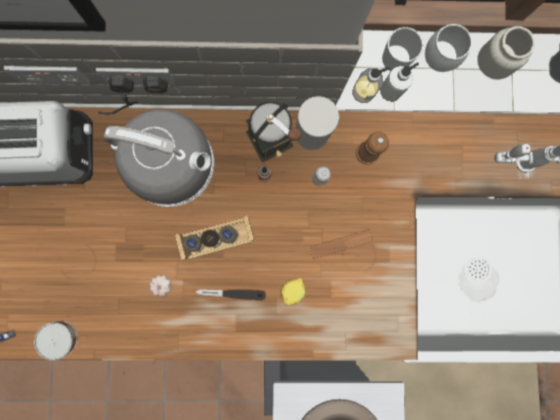

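View pics/side0.png

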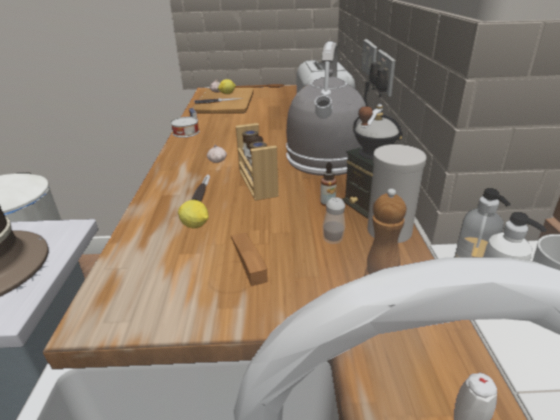

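Top view: rack around (215,238), with the jars towards its left end and the gap at its right end. The wedge is faintly visible at about (340,247), and at (250,257) in the side view. I'll crop both closer.

Run:
```python
from h import *
t=cv2.imread("pics/top0.png"); s=cv2.imread("pics/side0.png")
a=cv2.resize(t[205:275,165:265],None,fx=4,fy=4,interpolation=cv2.INTER_CUBIC)
b=cv2.resize(t[215:285,295:395],None,fx=4,fy=4,interpolation=cv2.INTER_CUBIC)
c=cv2.resize(s[225:295,210:310],None,fx=4,fy=4,interpolation=cv2.INTER_CUBIC)
d=cv2.resize(s[120:207,220:295],(300,348),interpolation=cv2.INTER_CUBIC)[:280]
d=np.pad(d,((0,0),(0,100),(0,0)))
cv2.imwrite("pics/crop.png",np.vstack([np.hstack([a,b]),np.hstack([c,d])]))
p=camera_params("top")
for u,v in [(315,250),(370,240),(178,245),(252,230)]: print(plane(p,u,v,0.0))
p=camera_params("side")
for u,v in [(240,238),(262,275)]: print(plane(p,u,v,0.02))
```

```text
[0.4708818  0.05781637 0.        ]
[ 0.49667506 -0.07904505  0.        ]
[0.48056808 0.39491775 0.        ]
[0.51896285 0.21392816 0.        ]
[0.47208719 0.03408724 0.02      ]
[ 0.51465096 -0.07430682  0.02      ]
```

View pics/crop.png

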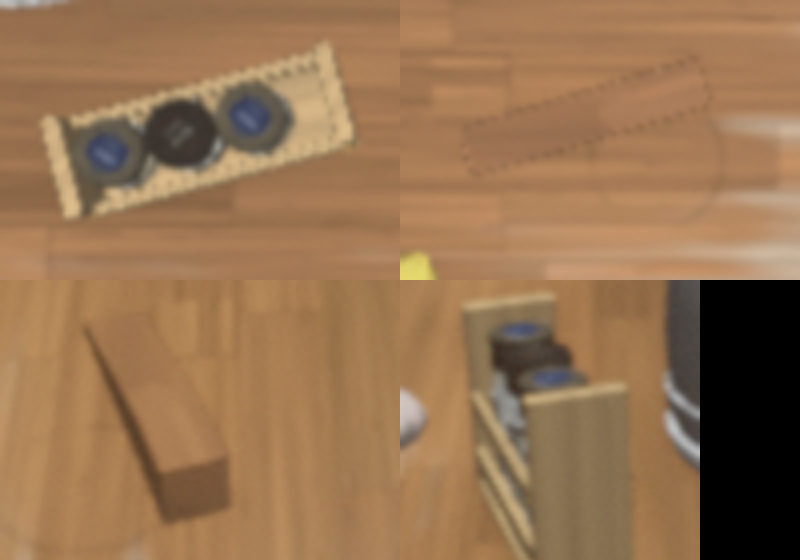

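Crop: in the top view the wedge is outlined with its tip at left (px ~(312,246)–(314,259)) and its head at right (px ~(369,229)–(372,240)). In the side view the thick head faces the camera, at -y. The rack's end-board tops are clear, and the gap is at the right.

Run:
```python
from h import *
p=camera_params("top"); q=camera_params("side")
B=lambda x,y,z:plane(p,295+x/4-.4,215+y/4-.4,z)
A=lambda x,y,z:plane(p,165+x/4-.4,205+y/4-.4,z)
C=lambda x,y,z:plane(q,210+x/4-.4,225+y/4-.4,z)
print("wedge top: tip",B(66,122,.006),B(74,177,.0),"head",B(297,57,.03),B(310,102,.03))
print("side: head top",C(160,187,.03),C(227,178,.03),"bot",C(165,241,0),C(229,229,0),"tip top",C(85,45,.006),C(150,35,.006))
print("rack R",A(330,42,.125),A(355,140,.125),"L",A(42,118,.125),A(66,218,.125))
for u,v in[(107,152),(180,132),(250,118)]: print("jar",A(u,v,.113))
for n,x,y in[("lemon",293,292),("salt",322,175),("peel",230,294),("mill",376,143),("van",264,172),("garl",160,285)]: print(n,plane(p,x,y,.04))
```

```text
wedge top: tip [0.48280403 0.06804463 0.006     ] [0.44907    0.06247485 0.        ] head [ 0.52296851 -0.07037246  0.03      ] [ 0.49572928 -0.07812563  0.03      ]
side: head top [ 0.49490826 -0.07567465  0.03      ] [ 0.52229103 -0.07173977  0.03      ] bot [ 4.94945406e-01 -7.47580560e-02  5.55111512e-17] [ 5.21760460e-01 -6.89711299e-02  5.55111512e-17] tip top [0.45140616 0.06253093 0.006     ] [0.48296799 0.06893778 0.006     ]
rack R [0.54699953 0.22248699 0.125     ] [0.4923343  0.20787766 0.125     ] L [0.50312916 0.38182265 0.125     ] [0.44788713 0.36729854 0.125     ]
jar [0.48476084 0.34708703 0.113     ]
jar [0.49631048 0.30646216 0.113     ]
jar [0.50450984 0.26732378 0.113     ]
lemon [0.37071476 0.11393628 0.04      ]
salt [0.65215325 0.04502445 0.04      ]
peel [0.36524426 0.26331029 0.04      ]
mill [ 0.73264659 -0.08731625  0.04      ]
van [0.6578055  0.18568978 0.04      ]
garl [0.38545794 0.42862021 0.04      ]
```

>>> move_arm(
  commands=[
    [1,2,3.4,0,0,0,4],
    [1,4,6.8,0,0,0,9],
    [1,6,10,-0.5,0,0,14],
    [1,7.9,13.4,-1.9,0,0,17.9],
    [1,7.9,13.4,-1.9,0,0,17.9],
    [1,7.9,13.4,-1.9,0,0,17.9],
    [1,7.9,13.4,-1.9,0,0,17.9],
    [1,7.9,13.4,-1.9,0,0,17.9],
    [1,7.9,13.4,-1.9,0,0,17.9],
    [1,7.9,13.4,-1.9,0,0,17.9],
    [1,7.9,13.4,-1.9,0,0,17.9],
    [1,7.9,13.4,-1.9,0,0,17.9],
    [1,7.9,13.4,-1.9,0,0,17.9],
    [1,7.9,13.4,-1.9,0,0,17.9],
    [1,7.9,13.4,-1.9,0,0,17.9],
    [1,7.9,13.4,-1.9,0,0,17.9],
    [1,7.9,13.4,-1.9,0,0,17.9],
    [1,7.9,13.4,-1.9,0,0,17.9],
    [1,7.9,13.4,-1.9,0,0,17.9],
    [1,7.9,13.4,-1.9,0,0,17.9],
  ],
)

```text
time: 1.82
tcp_pos: [0.5024, -0.0622, 0.3288]
orientation: [1.874, 2.521, -0.001]
ft_force: [0.5, 0.3, 0.1]
gripper_width: 0.0878
grasp_force: 0.0
```

Run:
```python
from h import *
o=get_obs(); print(o['joints'].round(2)); M=R.from_rotvec(o['orientation']).as_matrix(); print(M.round(3))
np.save("wp.npy",camera_params("wrist"),allow_pickle=True)
im=save("wrist","pics/w1.png")
```

```text
[ 0.49  0.35 -0.57  1.94  0.24  0.92  0.1 ]
[[-0.288  0.958 -0.   ]
 [ 0.958  0.288 -0.001]
 [-0.001 -0.    -1.   ]]
```

View pics/w1.png

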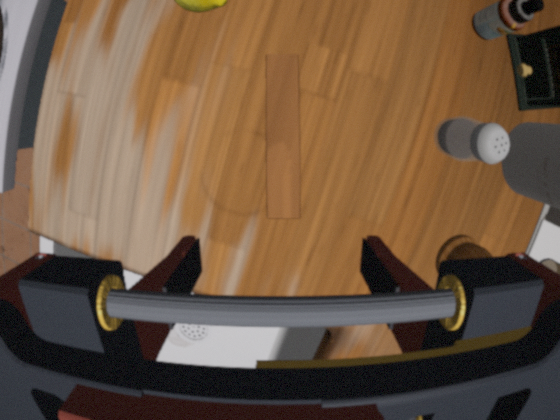

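The wedge lies centrally, vertical in the image: tip edge at (266–298, 55), head end at (266–300, 218).

Run:
```python
from h import *
p=np.load("wp.npy",allow_pickle=True).item()
W=lambda u,v,z:plane(p,u,v,z,True)
t=(W(266,55,.006)+W(299,55,.006))/2; h=(W(266,218,.03)+W(300,218,.03))/2
d=t-h; print(t,h,np.linalg.norm(d[:2]),np.degrees(np.arctan2(-d[0],d[1])), np.linalg.norm(W(266,218,.03)-W(300,218,.03)))
```

```text
[0.4651046  0.06709967 0.006     ] [ 0.50814135 -0.07520307  0.03      ] 0.14866819172829482 16.826936882358982 0.030442550146166515
```

>>> move_arm(
  commands=[
    [1,0.9,-2.75,-1.5,8.61,2.6,0],
    [1,0.9,-2.75,-1.5,8.61,2.6,0],
    [1,0.9,-2.75,-1.5,8.61,2.6,0],
    [1,0.9,-2.75,-1.5,8.61,2.6,0],
    [1,0.9,-2.75,-2.7,8.61,2.6,0],
    [1,0.9,-2.75,-2.7,8.61,2.6,0],
    [1,0.9,-2.75,-2.7,8.61,2.6,0],
    [1,0.9,-2.75,-2.7,8.61,2.6,0],
    [1,0.9,-2.75,-2.7,8.61,2.6,0],
    [1,0.9,-2.75,-2.7,8.61,2.6,0],
    [1,0.9,-2.75,-2.7,8.61,2.6,0],
    [1,0.9,-2.75,-2.7,8.61,2.6,0],
  ],
)

```text
time: 2.87
tcp_pos: [0.5393, -0.1697, 0.2223]
orientation: [-1.456, -1.968, -0.603]
ft_force: [-0.0, -0.2, -0.3]
gripper_width: 0.0879
grasp_force: 0.0
```

```bash
cat > st.py <<'E'
from h import *
o=get_obs(); M=R.from_rotvec(o['orientation']).as_matrix(); z=M[:,2]
n=np.array([.957,.289,0]); x=np.array([.289,-.957,0])
print("t",round(o['time'],2),"q",o['joints'].round(2),"G",(o['tcp_pos']+.163*z).round(4),"tooly",M[:,1].round(3),"pretilt",np.degrees(np.arctan2(-z@x,-z[2])).round(1),"F",o['ft_force'].round(1),"w",o['gripper_width'].round(4),o['grasp_force'].round(1))
E
python3 st.py
```

```text
Traceback (most recent call last):
  File "st.py", line 4, in <module>
    print("t",round(o['time'],2),"q",o['joints'].round(2),"G",(o['tcp_pos']+.163*z).round(4),"tooly",M[:,1].round(3),"pretilt",np.degrees(np.arctan2(-z@x,-z[2])).round(1),"F",o['ft_force'].round(1),"w",o['gripper_width'].round(4),o['grasp_force'].round(1))
                                                                                                                                                                                                          ^^^^^^^^^^^^^^^^^^^^^^^^
AttributeError: 'float' object has no attribute 'round'
```

```bash
sed -i "s/o\['gripper_width'\].round(4),o\['grasp_force'\].round(1)/o['gripper_width'],o['grasp_force']/" st.py && python3 st.py
```

```text
t 2.87 q [ 0.86  0.83 -0.7   1.69 -0.18  1.2   0.62] G [ 0.5061 -0.0598  0.1065] tooly [0.956 0.292 0.003] pretilt 44.7 F [-0.  -0.2 -0.3] w 0.08788128674252386 0.0
```

>>> move_arm(
  commands=[
    [1,0,-0.08,-1,0,0,0],
    [1,0,-0.08,-1.5,0,0,0],
    [1,0,-0.08,-1.8,0,0,0],
    [1,0,-0.08,-2.0,0,0,0],
    [1,0,-0.08,-2.0,0,0,0],
    [1,0,-0.08,-2.0,0,0,0],
    [-1,0,-0.08,-2.0,0,0,0],
    [-1,0,-0.08,-2.0,0,0,0],
    [-1,0,-0.08,-2.0,0,0,0],
    [-1,0,-0.08,-2.0,0,0,0],
    [-1,0,-0.08,-2.0,0,0,0],
    [-1,0,-0.08,-2.0,0,0,0],
    [-1,0,-0.08,-2.0,0,0,0],
    [-1,0,-0.08,-2.0,0,0,0],
    [-1,0,-0.08,-2.0,0,0,0],
    [-1,0,-0.08,-2.0,0,0,0],
  ],
)

```text
time: 4.2
tcp_pos: [0.539, -0.1735, 0.1406]
orientation: [-1.456, -1.964, -0.604]
ft_force: [-0.4, 0.4, -0.2]
gripper_width: 0.0297
grasp_force: 30.0
```

```bash
python3 st.py
```

```text
t 4.2 q [ 0.84  0.95 -0.66  1.69 -0.13  1.1   0.66] G [ 0.5056 -0.0633  0.0253] tooly [0.957 0.29  0.001] pretilt 45.0 F [-0.4  0.4 -0.2] w 0.02965738498927459 29.9558088183403
```

>>> move_arm(
  commands=[
    [-1,0,0,1,0,0,0],
    [-1,0,0,2,0,0,0],
    [-1,0,0,3,0,0,0],
    [-1,-0.2,1,4,-3,-0.9,0],
    [-1,-0.5,2,5,-6,-1.8,0],
    [-1,-0.8,3,5,-9,-2.7,0],
    [-1,-1.2,4,5,-12,-3.6,0],
    [-1,-1.45,4.8,5,-14.36,-4.34,0],
    [-1,-1.45,4.8,5,-14.36,-4.34,0],
    [-1,-1.45,4.8,5,-14.36,-4.34,0],
    [-1,-1.45,4.8,5,-14.36,-4.34,0],
    [-1,-1.45,4.8,5,-14.36,-4.34,0],
    [-1,-1.45,4.8,5,-14.36,-4.34,0],
    [-1,-1.45,4.8,5,-14.36,-4.34,0],
    [-1,-1.45,4.8,5,-14.36,-4.34,0],
    [-1,-1.45,4.8,5,-14.36,-4.34,0],
    [-1,-1.45,4.8,5,-14.36,-4.34,0],
  ],
)

```text
time: 5.62
tcp_pos: [0.4809, 0.0184, 0.3406]
orientation: [1.602, 2.162, -0.429]
ft_force: [0.8, 0.3, -0.9]
gripper_width: 0.0296
grasp_force: 30.0
```

```bash
python3 st.py
python3 - <<'E'
from h import *
s=save("side","pics/s1.png")
cv2.imwrite("pics/s1c.png",cv2.resize(s[100:310,150:410,::-1],None,fx=2.5,fy=2.5))
E
```

```text
t 5.62 q [ 0.09  0.29 -0.49  2.04  0.78  1.05 -0.56] G [ 0.5044 -0.0594  0.1993] tooly [ 0.957  0.29  -0.001] pretilt -29.9 F [ 0.8  0.3 -0.9] w 0.029622941527886762 29.95480567216873
```

View pics/s1c.png

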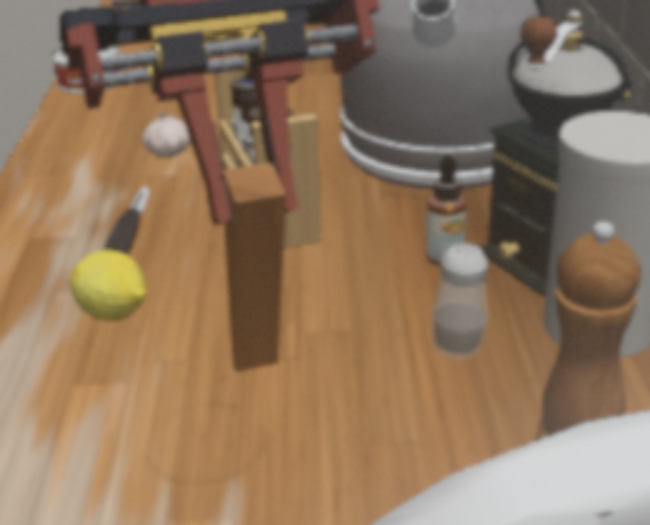

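The wedge is pinched and steep (about 75°), tip at crop (255,365), clear of everything. I'll lower it to contact.

>>> move_arm(
  commands=[
    [-1,0,0,-0.6,0,0,0],
    [-1,0,0,-1.1,0,0,0],
    [-1,0,0,-1.35,0,0,0],
    [-1,0,0,-1.45,0,0,0],
    [-1,0,0,-1.5,0,0,0],
    [-1,0,0,-1.55,0,0,0],
    [-1,0,0,-1.55,0,0,0],
  ],
)

```text
time: 6.25
tcp_pos: [0.4811, 0.0173, 0.2803]
orientation: [1.601, 2.156, -0.434]
ft_force: [-4.3, -1.4, 11.8]
gripper_width: 0.03
grasp_force: 30.0
```

>>> move_arm(
  commands=[
    [-1,0,0,0,0,0,0],
    [-1,0,0,0,0,0,0],
    [-1,0,0,0,0,0,0],
    [-1,0,0,0,0,0,0],
    [-1,0.04,-0.14,0.12,0.72,0.22,0],
    [-1,0.08,-0.28,0.25,1.43,0.43,0],
    [-1,0.13,-0.43,0.35,2.15,0.65,0],
    [-1,0.18,-0.58,0.44,2.87,0.87,0],
    [-1,0.18,-0.58,0.44,2.87,0.87,0],
  ],
)

```text
time: 7.0
tcp_pos: [0.4892, -0.0069, 0.298]
orientation: [1.745, 2.344, -0.226]
ft_force: [0.6, -0.6, -1.2]
gripper_width: 0.0298
grasp_force: 30.0
```

```bash
python3 st.py
python3 - <<'E'
from h import *
s=save("side","pics/s2.png"); np.save("wp2.npy",camera_params("wrist"),allow_pickle=True); w=save("wrist","pics/w2.png")
a=cv2.resize(s[120:290,180:320,::-1],(400,486)); b=cv2.resize(w[:,:,::-1],(400,300)); b=np.pad(b,((0,186),(0,0),(0,0)))
cv2.imwrite("pics/v2.png",np.hstack([a,b]))
E
```

```text
t 7.0 q [ 0.27  0.35 -0.53  2.04  0.59  0.87 -0.35] G [ 0.5017 -0.0471  0.1406] tooly [0.958 0.287 0.003] pretilt -14.9 F [ 0.6 -0.6 -1.2] w 0.02983300943449 29.974092543125153
```

View pics/v2.png

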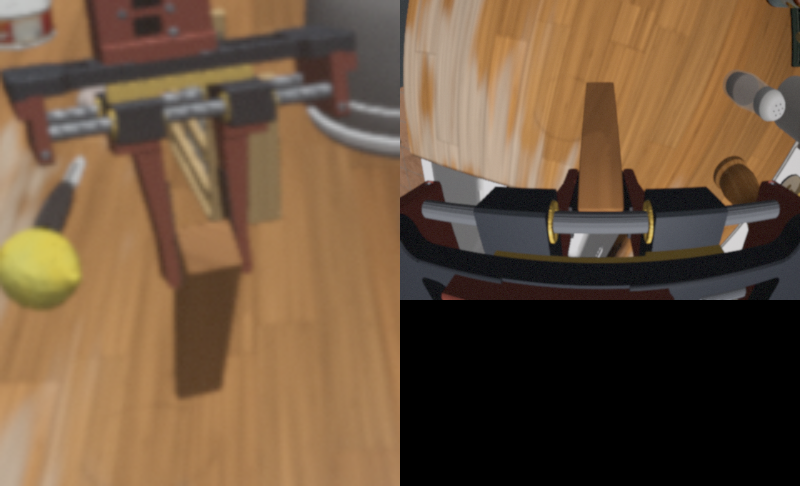

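The wrist view shows the thin end at about wrist px (280,116), and the side view shows the tip clear of or just touching the worktop. Force has gone, so the tip slipped. I'll work out the wedge angle from the wrist ray.

```bash
cat > ang.py <<'E'
from h import *
# wedge angle: ray to upper tip edge (wedge -75,z=6) in mid plane, circle about pinch point C (wedge 56,18.6)
def ang(p,v,o,u=280,cz=18.6,cx=56):
    M=R.from_rotvec(o['orientation']).as_matrix(); t=M[:,2]; y=M[:,1]
    e=np.cross(y,[0,0,1]); e/=np.linalg.norm(e)   # horizontal, tip->head direction
    C=o['tcp_pos']+.172*t; c,d=ray(p,u,v,True)
    f=lambda X:np.array([(X-C)@e,(X-C)[2]])
    a,b=f(c),np.array([d@e,d[2]]); b/=np.linalg.norm(b)
    r=np.hypot(75+cx,cz-6)/1e3; k=-a@b; D=r*r-(a@a-k*k)
    for s in(-1,1):
        q=a+b*(k+s*np.sqrt(max(D,0)))
        th=np.degrees(np.arctan2(-q[1],-q[0])-np.arctan2(cz-6,75+cx))
        print("C",C.round(4),"tip rel",q.round(4),"tip z",round(C[2]+q[1],4),"theta",th.round(1))
E
python3 - <<'E'
from ang import *
ang(np.load("wp2.npy",allow_pickle=True).item(),116,get_obs())
E
```

```text
C [ 0.5015 -0.0486  0.1309] tip rel [-0.0945  0.0916] tip z 0.2225 theta -49.6
C [ 0.5015 -0.0486  0.1309] tip rel [-0.0435 -0.1242] tip z 0.0067 theta 65.2
```

>>> move_arm(
  commands=[
    [-1,0,0,0.4,0,0,0],
    [-1,-0.1,0.35,0.3,-1.1,-0.33,0],
    [-1,-0.22,0.75,0.1,-2.2,-0.66,0],
    [-1,-0.34,1.15,-0.15,-3.3,-1,0],
    [-1,-0.45,1.5,-0.44,-4.41,-1.33,0],
    [-1,-0.45,1.5,-0.44,-4.41,-1.33,0],
    [-1,-0.45,1.5,-0.44,-4.41,-1.33,0],
  ],
)

```text
time: 7.68
tcp_pos: [0.4697, 0.0574, 0.2779]
orientation: [1.517, 2.062, -0.526]
ft_force: [0.5, -0.1, -1.4]
gripper_width: 0.03
grasp_force: 30.0
```

```bash
python3 st.py
python3 - <<'E'
from ang import *
o=get_obs(); p=camera_params("wrist"); w=save("wrist","pics/w3.png")
# brightness profile down the middle to find tip edge
print(w[0:260:6,272:290].mean(1).astype(int).tolist())
cv2.imwrite("pics/w3c.png",cv2.resize(w[:300,180:400,::-1],None,fx=2,fy=2))
np.save("wp3.npy",p,allow_pickle=True)
E
```

```text
t 7.68 q [-0.08  0.41 -0.46  2.11  0.96  1.1  -0.87] G [ 0.499  -0.0386  0.1494] tooly [ 0.955  0.296 -0.004] pretilt -38.0 F [ 0.5 -0.1 -1.4] w 0.030008478655212684 29.97461289167404
[[167, 118, 67], [167, 118, 68], [166, 117, 67], [165, 116, 66], [163, 115, 65], [164, 115, 66], [164, 115, 65], [165, 115, 65], [165, 116, 67], [166, 117, 66], [168, 118, 67], [170, 120, 69], [172, 122, 70], [174, 123, 70], [175, 124, 72], [176, 125, 71], [175, 124, 71], [172, 122, 69], [170, 120, 68], [149, 103, 57], [80, 53, 33], [80, 54, 33], [79, 52, 30], [79, 52, 31], [79, 53, 32], [79, 52, 32], [80, 54, 33], [82, 55, 35], [82, 55, 34], [82, 55, 34], [81, 54, 32], [88, 59, 36], [90, 60, 37], [90, 60, 35], [92, 62, 37], [91, 61, 36], [91, 61, 36], [93, 62, 37], [95, 63, 38], [95, 64, 39], [96, 64, 39], [96, 65, 39], [97, 64, 38], [97, 65, 39]]
```

View pics/w3c.png

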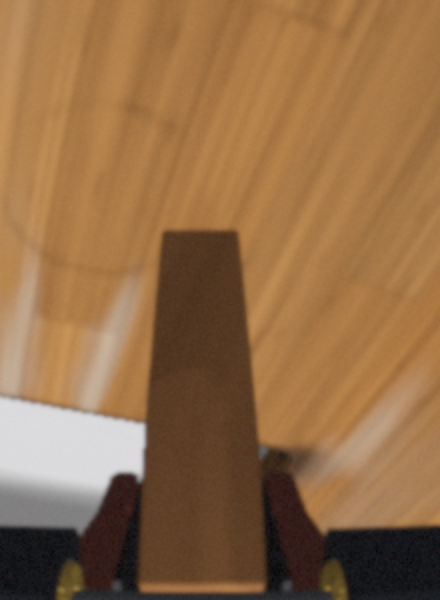

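Tip edge is at wrist row 116, same as before, so the wedge is now about 88° with the gripper tilted 38°. I'll press firmly here.

>>> move_arm(
  commands=[
    [-1,0,0,-0.2,0,0,0],
    [-1,0,0,-0.28,0,0,0],
    [-1,0,0,-0.34,0,0,0],
    [-1,0,0,-0.37,0,0,0],
    [-1,0,0,-0.37,0,0,0],
  ],
)

```text
time: 8.15
tcp_pos: [0.4707, 0.0536, 0.2658]
orientation: [1.525, 2.049, -0.529]
ft_force: [-3.9, 2.2, 18.0]
gripper_width: 0.0297
grasp_force: 30.0
```

>>> move_arm(
  commands=[
    [-1,0.04,-0.15,0.1,0.48,0.14,0],
    [-1,0.09,-0.3,0.2,0.96,0.29,0],
    [-1,0.135,-0.45,0.3,1.43,0.43,0],
    [-1,0.18,-0.6,0.4,1.91,0.58,0],
    [-1,0.18,-0.6,0.4,1.91,0.58,0],
  ],
)

```text
time: 8.57
tcp_pos: [0.4781, 0.0281, 0.2812]
orientation: [1.626, 2.18, -0.405]
ft_force: [0.2, -0.3, 1.7]
gripper_width: 0.0296
grasp_force: 30.0
```

```bash
python3 st.py
cat >> ang.py <<'E'
def tip():
    o=get_obs(); p=camera_params("wrist"); w=get_image("wrist")[:230,270:292].astype(float).mean((1,2))
    w=np.convolve(w,[1/3]*3,'same'); g=w[4:]-w[:-4]; v=np.argmin(g[5:-5])+5+2; print("v",v,"g",g[v-2]); ang(p,v,o)
E
python3 -c "from ang import *; tip()"
```

```text
t 8.57 q [ 0.06  0.38 -0.48  2.09  0.84  0.97 -0.69] G [ 0.5002 -0.0453  0.1373] tooly [0.958 0.285 0.001] pretilt -28.0 F [ 0.2 -0.3  1.7] w 0.029574230097816935 29.99966949301779
v 132 g -54.88383838383838
C [ 0.5014 -0.0494  0.1294] tip rel [-0.1119  0.0693] tip z 0.1987 theta -37.3
C [ 0.5014 -0.0494  0.1294] tip rel [-0.0003 -0.1316] tip z -0.0022 theta 84.4
```

>>> move_arm(
  commands=[
    [-1,0,0,-0.07,0,0,0],
    [-1,0,0,-0.1,0,0,0],
    [-1,0.05,-0.16,-0.03,0.48,0.14,0],
    [-1,0.1,-0.33,0.04,0.96,0.29,0],
    [-1,0.15,-0.5,0.1,1.43,0.43,0],
    [-1,0.2,-0.66,0.16,1.91,0.58,0],
  ],
)

```text
time: 9.12
tcp_pos: [0.4859, 0.0037, 0.288]
orientation: [1.711, 2.307, -0.276]
ft_force: [-1.1, -3.3, 12.1]
gripper_width: 0.0295
grasp_force: 30.0
```

```bash
python3 st.py && python3 -c "from ang import *; tip()"
```

```text
t 9.12 q [ 0.21  0.37 -0.53  2.06  0.67  0.88 -0.46] G [ 0.5008 -0.0453  0.1333] tooly [ 0.957  0.29  -0.   ] pretilt -18.3 F [-1.1 -3.3 12.1] w 0.029491148007646333 30.005157853760416
v 159 g -57.6111111111111
C [ 0.5016 -0.048   0.1248] tip rel [-0.0962  0.0898] tip z 0.2145 theta -48.5
C [ 0.5016 -0.048   0.1248] tip rel [ 0.0026 -0.1316] tip z -0.0068 theta 85.7
```

>>> move_arm(
  commands=[
    [-1,0.05,-0.18,0.02,0.5,0.15,0],
    [-1,0.11,-0.36,0.06,1,0.3,0],
    [-1,0.17,-0.54,0.1,1.5,0.45,0],
    [-1,0.22,-0.72,0.13,2,0.6,0],
  ],
)

```text
time: 9.5
tcp_pos: [0.4948, -0.0249, 0.2928]
orientation: [1.804, 2.434, -0.122]
ft_force: [0.2, -3.1, 9.9]
gripper_width: 0.0298
grasp_force: 30.0
```

```bash
python3 st.py && python3 -c "from ang import *; tip()"
```

```text
t 9.5 q [ 0.39  0.38 -0.59  2.01  0.47  0.84 -0.19] G [ 0.5013 -0.046   0.1313] tooly [0.957 0.291 0.001] pretilt -7.8 F [ 0.2 -3.1  9.9] w 0.02977643327985223 30.00331719929818
v 185 g -63.70202020202019
C [ 0.5017 -0.0471  0.1224] tip rel [-0.0757  0.1077] tip z 0.23 theta -60.4
C [ 0.5017 -0.0471  0.1224] tip rel [ 0.0025 -0.1316] tip z -0.0092 theta 85.6
```

>>> move_arm(
  commands=[
    [-1,0.03,-0.12,-0.01,0.4,0.12,0],
    [-1,0.07,-0.24,-0.01,0.8,0.24,0],
    [-1,0.1,-0.34,-0.01,1.2,0.36,0],
    [-1,0.13,-0.44,-0.01,1.5,0.45,0],
    [-1,0.13,-0.44,-0.01,1.5,0.45,0],
    [-1,0.13,-0.44,-0.01,1.5,0.45,0],
  ],
)

```text
time: 10.05
tcp_pos: [0.5002, -0.0423, 0.2924]
orientation: [1.872, 2.522, 0.002]
ft_force: [-1.8, -2.7, 16.8]
gripper_width: 0.0297
grasp_force: 30.0
```

```bash
python3 st.py && python3 -c "
from ang import *; tip()
w=save('wrist','pics/w4.png'); s=save('side','pics/s4.png'); t=save('top','pics/t4.png')
a=cv2.resize(s[110:290,190:310,::-1],(380,570)); b=cv2.resize(w[100:300,180:380,::-1],(380,380))
cv2.imwrite('pics/v4.png',np.hstack([a,np.pad(b,((0,190),(0,0),(0,0)))]))"
```

```text
t 10.05 q [ 0.51  0.42 -0.64  1.98  0.33  0.85 -0.02] G [ 0.5004 -0.0422  0.1294] tooly [0.957 0.289 0.001] pretilt 0.0 F [-1.8 -2.7 16.8] w 0.02973466394897519 30.003804292646237
v 210 g -65.84343434343434
C [ 0.5004 -0.0421  0.1204] tip rel [-0.0579  0.1182] tip z 0.2386 theta -69.4
C [ 0.5004 -0.0421  0.1204] tip rel [ 0.0077 -0.1314] tip z -0.011 theta 87.8
```

View pics/v4.png

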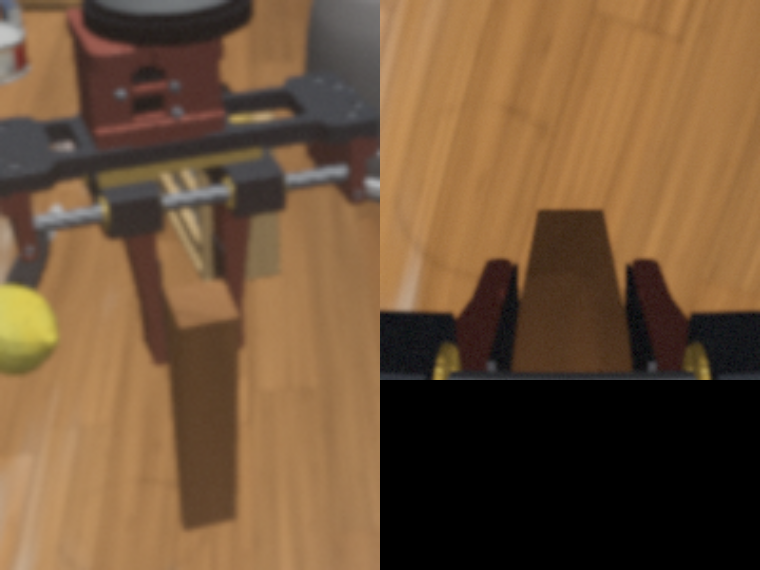

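The wedge stands upright in the vertical gripper. In the side crop the flat face runs from its top edge at (175,328)–(238,318) to its bottom edge at (184,527)–(236,517).

Run:
```python
from ang import *
o=get_obs(); T=o['tcp_pos']
q=camera_params("side"); S=lambda x,y,z:plane(q,190+x*120/380-.3,110+y*180/570-.3,z)
top=(S(175,328,.15)+S(238,318,.15))/2; bot=(S(184,527,0)+S(236,517,0))/2
xw=np.array([.289,-.957,0]); n=np.array([.957,.289,0])
d=top-bot; print("flat face top-bot along xw,n:",d@xw,d@n,"bot-TCP",(bot-T)@xw,(bot-T)@n)
p=camera_params("wrist"); e=plane(p,280,210,0,True); print("wrist tip edge rel TCP (z=0)",(e-T)@xw,(e-T)@n)
```

```text
flat face top-bot along xw,n: 0.03750722125988965 -0.002834663819881443 bot-TCP 0.007639643346524562 0.0007607200420480795
wrist tip edge rel TCP (z=0) 0.004946697028720926 -0.0004636026149377586
```

Run:
```python
from ang import *
q=camera_params("side"); P=lambda x,y:(190+x*120/380-.3,110+y*180/570-.3)
S=lambda x,y,z:plane(q,*P(x,y),z)
bot=(S(184,527,0)+S(236,517,0))/2; xw=np.array([.289,-.957,0])
print("obs front v",P(206,323)[1],"back v",P(194,284)[1])
for th in(75,80,85,90):
    c,s=np.cos(np.radians(th)),np.sin(np.radians(th)); f=bot+.15*(c*xw+np.r_[0,0,s]); b=f+.03*(-s*xw+np.r_[0,0,c])
    print(th,proj(q,f),proj(q,b))
im=cv2.imread("pics/s4.png").astype(float).mean(2)
print([(v,int(im[v,250:262].mean())) for v in range(190,284,2)])
```

```text
obs front v 211.7 back v 199.38421052631577
75 (np.float64(257.2777286696606), np.float64(214.73063014812695)) (np.float64(251.8282381068935), np.float64(200.89407540072665))
80 (np.float64(254.854922914087), np.float64(208.85782028178397)) (np.float64(249.58108911439575), np.float64(196.6904110050653))
85 (np.float64(252.51738629435275), np.float64(203.73916832475325)) (np.float64(247.46738009609402), np.float64(193.28863379931042))
90 (np.float64(250.28651738845), np.float64(199.39472498990463)) (np.float64(245.50102604555875), np.float64(190.6799976823308))
[(190, 86), (192, 87), (194, 87), (196, 84), (198, 105), (200, 122), (202, 124), (204, 123), (206, 122), (208, 118), (210, 109), (212, 80), (214, 63), (216, 64), (218, 64), (220, 64), (222, 64), (224, 64), (226, 65), (228, 64), (230, 64), (232, 65), (234, 65), (236, 65), (238, 66), (240, 65), (242, 66), (244, 66), (246, 67), (248, 67), (250, 68), (252, 68), (254, 68), (256, 68), (258, 68), (260, 68), (262, 68), (264, 70), (266, 70), (268, 70), (270, 70), (272, 70), (274, 77), (276, 106), (278, 122), (280, 124), (282, 125)]
```

>>> move_arm(
  commands=[
    [-1,-0.03,0.1,0,0,0,0],
    [-1,-0.06,0.2,-0.02,0,0,0],
    [-1,-0.09,0.3,-0.03,0,0,0],
    [-1,-0.12,0.4,-0.05,0,0,0],
    [-1,-0.15,0.5,-0.07,0,0,0],
    [-1,-0.17,0.57,-0.09,0,0,0],
    [-1,-0.17,0.57,-0.09,0,0,0],
  ],
)

```text
time: 10.83
tcp_pos: [0.4929, -0.0181, 0.2882]
orientation: [-1.87, -2.525, -0.002]
ft_force: [-1.9, 0.1, 11.8]
gripper_width: 0.0291
grasp_force: 30.0
```

```bash
python3 st.py
cat > side.py <<'E'
from ang import *
s=save("side","pics/s5.png").astype(float).mean(2)
print([(v,int(s[v,248:260].mean())) for v in range(178,290,2)])
E
python3 side.py; python3 -c "from ang import *; tip()"
```

```text
t 10.83 q [ 0.47  0.41 -0.65  2.    0.33  0.83 -0.07] G [ 0.493  -0.0179  0.1252] tooly [0.957 0.292 0.001] pretilt 0.0 F [-1.9  0.1 11.8] w 0.029127226036702415 30.001015479247144
[(178, 90), (180, 89), (182, 90), (184, 85), (186, 78), (188, 79), (190, 84), (192, 104), (194, 113), (196, 118), (198, 120), (200, 112), (202, 83), (204, 74), (206, 75), (208, 75), (210, 75), (212, 74), (214, 75), (216, 75), (218, 75), (220, 75), (222, 74), (224, 75), (226, 75), (228, 76), (230, 76), (232, 76), (234, 76), (236, 77), (238, 77), (240, 77), (242, 77), (244, 77), (246, 77), (248, 78), (250, 79), (252, 79), (254, 78), (256, 79), (258, 79), (260, 80), (262, 79), (264, 80), (266, 81), (268, 81), (270, 81), (272, 81), (274, 84), (276, 106), (278, 122), (280, 123), (282, 124), (284, 125), (286, 124), (288, 125)]
v 67 g -0.7424242424242351
C [ 0.4931 -0.0181  0.1162] tip rel [-0.0752  0.108 ] tip z 0.2243 theta -60.7
C [ 0.4931 -0.0181  0.1162] tip rel [-0.1089 -0.0739] tip z 0.0423 theta 28.7
```

Run:
```python
from ang import *
s=cv2.imread("pics/s5.png"); w=save("wrist","pics/w5.png")[:,:,::-1]
a=cv2.resize(s[150:290,200:300],(400,560),interpolation=cv2.INTER_CUBIC); b=cv2.resize(w[130:330,180:380],(400,400),interpolation=cv2.INTER_CUBIC)
cv2.imwrite("pics/v5.png",np.hstack([a,np.pad(b,((0,160),(0,0),(0,0)))]))
```

```text
(no output)
```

View pics/v5.png

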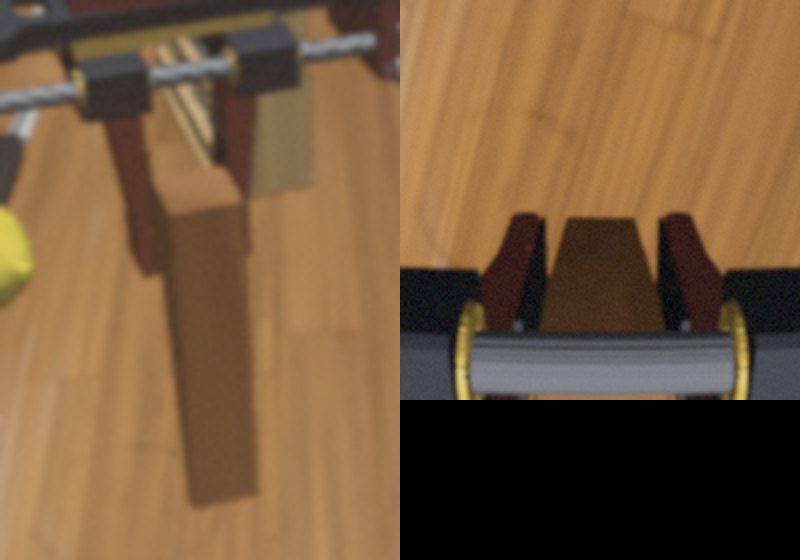

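The wedge is upright between the fingers. Wrist tip edge is at about (300 crop → px u≈280, v≈239). Side view bottom edge is at crop (190,505)–(257,493), and the head front edge at (165,214)–(243,205).

Run:
```python
from ang import *
o=get_obs(); T=o['tcp_pos']; xw=np.array([.289,-.957,0]); n=np.array([.957,.289,0])
p=camera_params("wrist"); q=camera_params("side")
f=lambda X:print(((X-T)@xw).round(4),((X-T)@n).round(4))
print("wrist tip slope edge"); f(plane(p,180+201/2,239,0,True))
print("finger tip lowest (182 ahead)"); f(plane(p,180+127/2,236.5,T[2]-.182,True))
S=lambda x,y,z:plane(q,200+x/4-.4,150+y/4-.4,z)
print("side bottom flat edge"); f((S(190,505,0)+S(257,493,0))/2)
print("head front, back at z=.15"); f((S(165,214,.15)+S(243,205,.15))/2); f((S(153,178,.15)+S(228,167,.15))/2)
```

```text
wrist tip slope edge
0.0298 -0.0001
finger tip lowest (182 ahead)
-0.0098 -0.0199
side bottom flat edge
0.0314 -0.0
head front, back at z=.15
0.04 -0.0008
0.0098 0.0017
```

>>> move_arm(
  commands=[
    [-1,0,0,0.04,0,0,0],
    [-1,0,0,0.1,0,0,0],
    [-1,0,0,0.2,0,0,0],
    [-1,0,0,0.35,0,0,0],
    [-1,0,0,0.5,0,0,0],
    [-1,0,0,0.5,0,0,0],
  ],
)

```text
time: 11.48
tcp_pos: [0.4929, -0.0186, 0.3086]
orientation: [-1.87, -2.523, -0.004]
ft_force: [0.0, 0.4, -1.5]
gripper_width: 0.0296
grasp_force: 30.0
```

```bash
python3 st.py && python3 side.py
python3 - <<'E'
from ang import *
w=get_image("wrist").astype(float).mean(2)
print([(v,int(w[v,274:288].mean())) for v in range(210,300,3)])
E
```

```text
t 11.48 q [ 0.48  0.38 -0.67  1.98  0.3   0.88 -0.05] G [ 0.493  -0.0182  0.1456] tooly [0.957 0.291 0.001] pretilt 0.1 F [ 0.   0.4 -1.5] w 0.029566837965253265 29.99496233474929
[(178, 87), (180, 97), (182, 106), (184, 112), (186, 116), (188, 116), (190, 90), (192, 73), (194, 73), (196, 74), (198, 74), (200, 73), (202, 73), (204, 73), (206, 74), (208, 75), (210, 74), (212, 74), (214, 74), (216, 74), (218, 74), (220, 74), (222, 75), (224, 75), (226, 75), (228, 76), (230, 76), (232, 76), (234, 76), (236, 76), (238, 77), (240, 76), (242, 77), (244, 77), (246, 78), (248, 78), (250, 78), (252, 78), (254, 78), (256, 79), (258, 79), (260, 79), (262, 80), (264, 83), (266, 106), (268, 126), (270, 127), (272, 126), (274, 124), (276, 124), (278, 123), (280, 124), (282, 124), (284, 124), (286, 125), (288, 126)]
[(210, 121), (213, 121), (216, 122), (219, 121), (222, 120), (225, 119), (228, 118), (231, 116), (234, 115), (237, 64), (240, 38), (243, 39), (246, 38), (249, 40), (252, 40), (255, 38), (258, 40), (261, 44), (264, 44), (267, 44), (270, 46), (273, 47), (276, 47), (279, 47), (282, 48), (285, 49), (288, 50), (291, 49), (294, 49), (297, 41)]
```

The wedge lifts cleanly and stays put in the fingers. I'll carry it above the rack.

>>> move_arm(
  commands=[
    [-1,0,0,1,0,0,0],
    [-1,0,0,2,0,0,0],
    [-1,0,0,3,0,0,0],
    [-1,0,0.5,3.7,0,0,0],
    [-1,0.05,1.2,3.75,0,0,0],
    [-1,0.1,2,3.75,0,0,0],
    [-1,0.15,2.8,3.75,0,0,-0.1],
    [-1,0.2,3.6,3.75,0,0,-0.2],
    [-1,0.25,4.4,3.75,0,0,-0.2],
    [-1,0.3,5.2,3.75,0,0,-0.2],
    [-1,0.33,6,3.75,0,0,-0.2],
    [-1,0.33,6.6,3.75,0,0,-0.2],
    [-1,0.33,7.03,3.75,0,0,-0.2],
    [-1,0.33,7.03,3.75,0,0,-0.2],
    [-1,0.33,7.03,3.75,0,0,-0.2],
  ],
)

```text
time: 12.83
tcp_pos: [0.5054, 0.2631, 0.4569]
orientation: [-1.888, -2.508, -0.001]
ft_force: [0.0, 0.1, -1.9]
gripper_width: 0.0293
grasp_force: 30.0
```

```bash
python3 st.py
python3 - <<'E'
from ang import *
np.save("wp6.npy",camera_params("wrist"),allow_pickle=True); w=save("wrist","pics/w6.png")[:,:,::-1]; s=save("side","pics/s6.png")[:,:,::-1]
a=cv2.resize(w[60:300,150:410],(520,480),interpolation=cv2.INTER_CUBIC); b=cv2.resize(s[80:214,225:300],(270,480),interpolation=cv2.INTER_CUBIC)
cv2.imwrite("pics/v6.png",np.hstack([a,b]))
E
```

```text
t 12.83 q [ 0.04  0.39 -0.81  1.62  0.29  1.26 -0.54] G [0.5051 0.2635 0.2939] tooly [ 0.961  0.277 -0.001] pretilt 0.2 F [ 0.   0.1 -1.9] w 0.02931934788184167 29.9950555030955
```

View pics/v6.png

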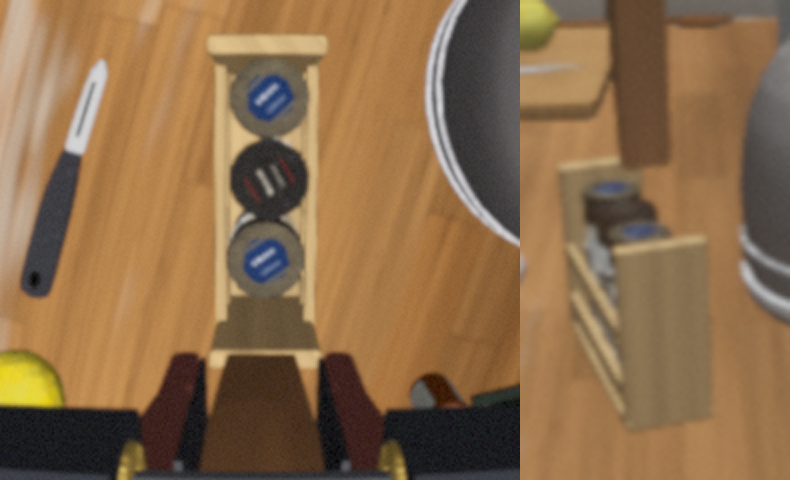

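Wrist crop: the near board's inner top edge is at about (266,350) and the far board's outer edge at (267,37). Jar caps are at (269,98), (269,177) and (265,257), and the wedge tip edge at (267,355).

Run:
```python
from ang import *
o=get_obs(); T=o['tcp_pos']; p=np.load("wp6.npy",allow_pickle=True).item()
M=R.from_rotvec(o['orientation']).as_matrix(); n=M[:,1]; ry=-np.cross(n,[0,0,1]); print("ry(tool)",ry)
f=lambda s,x,y,z:print(s,"along +y",((W:=plane(p,150+x/2-.25,60+y/2-.25,z,True))-T)@ry.round(4),"n",((W-T)@n).round(4),W.round(4))
f("near inner",266,350,.125);f("near inner L",212,350,.125);f("near inner R",320,350,.125)
f("near outer",266,366,.125)
f("far outer",267,37,.125);f("far inner",267,54,.125)
for x,y in[(269,98),(269,177),(265,257)]: f("cap",x,y,.113)
tz=T[2]-.3086+.0204
f("tip slope edge",267,355,tz)
```

```text
ry(tool) [-0.27338072  0.96190566 -0.        ]
near inner along +y -0.03835205734101256 n 0.0018 [0.518  0.2248 0.125 ]
near inner L along +y -0.038468824528009135 n -0.0257 [0.4916 0.2172 0.125 ]
near inner R along +y -0.038365243705924146 n 0.0293 [0.5445 0.2323 0.125 ]
near outer along +y -0.047027818124881306 n 0.0018 [0.5204 0.2165 0.125 ]
far outer along +y 0.1164797334405604 n 0.0018 [0.4757 0.3738 0.125 ]
far inner along +y 0.10814629367748646 n 0.0018 [0.478  0.3658 0.125 ]
cap along +y 0.08748942366732597 n 0.0029 [0.4847 0.3462 0.113 ]
cap along +y 0.04798783076214329 n 0.0031 [0.4956 0.3082 0.113 ]
cap along +y 0.00733612761607525 n 0.0012 [0.5049 0.2686 0.113 ]
tip slope edge along +y -0.025623057134320514 n 0.0019 [0.5147 0.2371 0.1689]
```

>>> move_arm(
  commands=[
    [-1,0.01,-0.05,-0.5,0,0,0],
    [-1,0.01,-0.05,-1,0,0,0],
    [-1,0.01,-0.05,-1.5,0,0,0],
    [-1,0.01,-0.05,-2,0,0,0],
    [-1,0.01,-0.05,-2.4,0,0,0],
    [-1,0.01,-0.05,-2.7,0,0,0],
    [-1,0.01,-0.05,-2.9,0,0,0],
    [-1,0.01,-0.05,-3.0,0,0,0],
    [-1,0.01,-0.05,-3.1,0,0,0],
    [-1,0.01,-0.05,-3.1,0,0,0],
  ],
)

```text
time: 13.77
tcp_pos: [0.5064, 0.26, 0.3333]
orientation: [-1.892, -2.506, -0.002]
ft_force: [0.6, 0.2, 0.1]
gripper_width: 0.0295
grasp_force: 30.0
```

```bash
python3 st.py
```

```text
t 13.77 q [ 0.    0.5  -0.75  1.78  0.39  1.02 -0.62] G [0.5062 0.2604 0.1703] tooly [ 0.962  0.274 -0.   ] pretilt 0.1 F [0.6 0.2 0.1] w 0.029470816116990175 29.995084925321862
```

>>> move_arm(
  commands=[
    [-1,0,0,-0.1,0,0,0],
    [-1,0,0,-0.2,0,0,0],
    [-1,0,0,-0.28,0,0,0],
    [-1,0,0,-0.35,0,0,0],
    [-1,0,0,-0.4,0,0,0],
    [-1,0,0,-0.4,0,0,0],
  ],
)

```text
time: 14.27
tcp_pos: [0.5061, 0.2603, 0.317]
orientation: [-1.891, -2.506, -0.002]
ft_force: [-0.3, 0.3, -0.9]
gripper_width: 0.0292
grasp_force: 30.0
```

```bash
python3 st.py
```

```text
t 14.27 q [-0.01  0.52 -0.74  1.79  0.41  0.99 -0.64] G [0.5059 0.2606 0.154 ] tooly [ 0.962  0.274 -0.001] pretilt 0.1 F [-0.3  0.3 -0.9] w 0.02921797276687808 29.995211540954188
```

>>> move_arm(
  commands=[
    [-1,0,0,-0.05,0,0,0],
    [-1,0,0,-0.1,0,0,0],
    [-1,0,0,-0.15,0,0,0],
    [-1,0,0,-0.2,0,0,0],
    [-1,0,0,-0.2,0,0,0],
  ],
)

```text
time: 14.68
tcp_pos: [0.5064, 0.2603, 0.3094]
orientation: [-1.891, -2.506, -0.003]
ft_force: [1.4, -1.4, 0.4]
gripper_width: 0.0298
grasp_force: 30.0
```

```bash
python3 st.py
```

```text
t 14.68 q [-0.01  0.53 -0.74  1.8   0.42  0.98 -0.64] G [0.5064 0.2607 0.1464] tooly [0.962 0.274 0.001] pretilt 0.1 F [ 1.4 -1.4  0.4] w 0.02982538886322841 29.990256673190743
```

>>> move_arm(
  commands=[
    [-1,0,0,-0.05,0,0,0],
    [-1,0,0,-0.1,0,0,0],
    [-1,0,0,-0.15,0,0,0],
    [-1,0,0,-0.15,0,0,0],
  ],
)

```text
time: 15.02
tcp_pos: [0.5066, 0.2612, 0.3052]
orientation: [-1.892, -2.508, -0.007]
ft_force: [-0.3, -1.4, 11.7]
gripper_width: 0.0293
grasp_force: 30.0
```

```bash
python3 st.py
```

```text
t 15.02 q [-0.02  0.53 -0.74  1.8   0.42  0.97 -0.65] G [0.507  0.2618 0.1422] tooly [0.962 0.275 0.003] pretilt 0.2 F [-0.3 -1.4 11.7] w 0.029316026407902603 29.992986818178906
```

>>> move_arm(
  commands=[
    [-1,0,0,-0.04,0,0,0],
    [-1,0,0,-0.08,0,0,0],
    [-1,0,0,-0.08,0,0,0],
    [-1,0,0,-0.08,0,0,0],
  ],
)

```text
time: 15.35
tcp_pos: [0.5069, 0.2615, 0.3033]
orientation: [1.891, 2.508, 0.009]
ft_force: [-1.2, -2.4, 22.1]
gripper_width: 0.0295
grasp_force: 30.0
```

```bash
python3 st.py
python3 - <<'E'
from ang import *
s=save("side","pics/s7.png").astype(float).mean(2); print([(v,int(s[v,252:268].mean())) for v in range(90,200,3)])
E
```

```text
t 15.35 q [-0.02  0.53 -0.73  1.8   0.43  0.96 -0.65] G [0.5075 0.2622 0.1403] tooly [0.962 0.275 0.005] pretilt 0.2 F [-1.2 -2.4 22.1] w 0.029493751822795736 29.999619558948325
[(90, 49), (93, 62), (96, 87), (99, 86), (102, 133), (105, 78), (108, 100), (111, 105), (114, 103), (117, 102), (120, 100), (123, 114), (126, 116), (129, 81), (132, 71), (135, 70), (138, 70), (141, 70), (144, 72), (147, 116), (150, 128), (153, 110), (156, 110), (159, 110), (162, 109), (165, 109), (168, 110), (171, 110), (174, 108), (177, 107), (180, 108), (183, 111), (186, 108), (189, 106), (192, 110), (195, 108), (198, 109)]
```

>>> move_arm(
  commands=[
    [-1,0,0,0.04,0,0,0],
    [1,0,0,0.05,0,0,0],
    [1,0,0,0.05,0,0,0],
    [1,0,0,0.05,0,0,0],
    [1,0,0,0.05,0,0,0],
    [1,0,0,0.05,0,0,0],
    [1,0,0,0.05,0,0,0],
    [1,0,0,0.5,0,0,0],
    [1,0,0,1.2,0,0,0],
    [1,0,0,2,0,0,0],
    [1,0,0,2.8,0,0,0],
    [1,0,0,2.8,0,0,0],
  ],
)

```text
time: 16.4
tcp_pos: [0.5068, 0.2619, 0.4182]
orientation: [1.891, 2.507, 0.015]
ft_force: [0.4, 0.8, 0.4]
gripper_width: 0.088
grasp_force: 0.0
```

```bash
python3 st.py
python3 - <<'E'
from ang import *
q=camera_params("side"); s=save("side","pics/s8.png").astype(float).mean(2); print([(v,int(s[v,252:268].mean())) for v in range(90,200,3)])
ry=np.array([-.270,.963,0]); c=np.array([.518,.2248,0])+ .0*ry   # near board inner face, gap mid
for z in(.165,.17,.175,.18): print(z,"flat edge px",proj(q,c+np.r_[0,0,z]),"back",proj(q,c+.03*ry+np.r_[0,0,z]))
print("board top inner/outer",proj(q,c+np.r_[0,0,.125]),proj(q,c-.01*ry+np.r_[0,0,.125]))
E
```

```text
t 16.4 q [ 0.04  0.41 -0.8   1.68  0.32  1.17 -0.56] G [0.5078 0.263  0.2552] tooly [0.962 0.275 0.008] pretilt 0.3 F [0.4 0.8 0.4] w 0.08798519911447814 0.0
[(90, 125), (93, 123), (96, 125), (99, 126), (102, 128), (105, 129), (108, 129), (111, 128), (114, 125), (117, 123), (120, 122), (123, 130), (126, 119), (129, 84), (132, 73), (135, 72), (138, 71), (141, 70), (144, 74), (147, 116), (150, 129), (153, 110), (156, 110), (159, 110), (162, 109), (165, 109), (168, 110), (171, 109), (174, 108), (177, 107), (180, 108), (183, 111), (186, 108), (189, 106), (192, 110), (195, 108), (198, 109)]
0.165 flat edge px (np.float64(261.56525070768674), np.float64(128.39334646731112)) back (np.float64(257.98275600865344), np.float64(123.93657944389136))
0.17 flat edge px (np.float64(261.4415996900056), np.float64(126.10870269559511)) back (np.float64(257.85188339163204), np.float64(121.7037238141196))
0.175 flat edge px (np.float64(261.3171825689045), np.float64(123.80990397845514)) back (np.float64(257.7202231237792), np.float64(119.45742984534839))
0.18 flat edge px (np.float64(261.19199220244946), np.float64(121.49681835761616)) back (np.float64(257.58776807297227), np.float64(117.1975758543667))
board top inner/outer (np.float64(262.5277078311409), np.float64(146.17623021448156)) (np.float64(263.748060560355), np.float64(147.85383219407296))
```

The wedge held its place after release: front edge at row ~128, so its top is about 167 mm up. I'll retract clear and check jar positions from above, by numbers.

>>> move_arm(
  commands=[
    [1,0,0,1,0,0,0],
    [1,0,-1,1,0,0,0],
    [1,0,-2,1,0,0,0],
    [1,0,-3,1,0,0,0],
    [1,0,-4,1,0,0,0],
    [1,0,-5,1,0,0,0],
    [1,0,-6,1,0,0,0],
    [1,0,-7,1,0,0,0],
    [1,0,-7,1,0,0,0],
    [1,0,-7,1,0,0,0],
  ],
)

```text
time: 17.28
tcp_pos: [0.5059, -0.0226, 0.4509]
orientation: [-1.897, -2.499, -0.0]
ft_force: [0.5, 0.5, 0.5]
gripper_width: 0.0881
grasp_force: 0.0
```

```bash
python3 st.py
python3 - <<'E'
from ang import *
p=camera_params("top"); t1=save("top","pics/t9.png")[:,:,::-1]; t0=cv2.imread("pics/top0.png")
for c,(u,v) in zip("fmn",[(191.7,243),(210,238),(227.5,234.5)]):
    u,v=int(u),int(v); tp=t0[v-8:v+9,u-8:u+9]; r=cv2.matchTemplate(t1[v-16:v+17,u-16:u+17],tp,cv2.TM_CCOEFF_NORMED)
    _,m,_,l=cv2.minMaxLoc(r); print(c,"shift px",l[0]-8,l[1]-8,round(m,2))
d=cv2.absdiff(t0,t1).max(2)>45; n,_,st,ce=cv2.connectedComponentsWithStats(d.astype(np.uint8))
print([(st[i].tolist()) for i in range(1,n) if st[i,4]>25])
E
```

```text
t 17.28 q [ 0.57  0.25 -0.73  1.78  0.17  1.19  0.06] G [ 0.5055 -0.0222  0.2879] tooly [ 0.963  0.269 -0.002] pretilt 0.2 F [0.5 0.5 0.5] w 0.08807657134897627 0.0
f shift px 0 0 0.99
m shift px 0 0 0.97
n shift px -1 0 0.86
[[350, 178, 190, 242, 17315], [419, 179, 40, 15, 278], [238, 225, 10, 13, 98], [232, 228, 6, 9, 31]]
```

Jars have shifted at most 1 px (about 2 mm), bystanders haven't moved, and the wedge is seated in the gap, so I'm handing in.

```bash
python3 -c "
from plant import *
print(close_job())"
```

```text
the job is handed in; nothing more can be done
None
```

The wedge is driven into the gap with about 22 N and let go, the jars moved at most about 2 mm and the bystanders show no movement, and the job was handed in just after 17 s; no verdict was returned.

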